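Put the coffee jar away behind the lift-up flap

TASK

Put the small jar of coffee away in the clear dust cupboard: raise its sloping flap until the stay catches and holds it up by itself, stand the jar upright and wholly on the free cork coaster inside, then lift the flap the little bit further that trips the stay and lower it gently until it is fully shut. Leave the other things, inside and outside, as they stand.

Things in the scene. Friction and masses are not known exactly. Their poses are not given: they have to be found in the camera images.
- cupboard: Clear acrylic dust cupboard fixed on the worktop, 250 deep (x), 430 wide (y), 170 mm high, walls 5 mm. Origin: centre of its underside; x axis from its sloping front (facing the robot) to its back, z up. Front sill at x -125 mm, 45 mm high; side walls and shut flap slope from it at 45 degrees up to the hinge line (along y) at x 0, z 170 mm. Roof over x 0 to 125 mm; floor's upper face at z 5 mm.
- flap (a joint): Opening angle (rad): 0 shut, grows as the free edge goes up and over; hard stop 2.18. It swings freely and falls by its own weight (2.5 N at the knob). Raised to 1.92 - 2.02 the stay's catch drops in; let go, the flap then sinks to 1.82 and hangs locked. Lifted past 2.07 the catch is thrown clear (nothing to press) and the flap can be lowered right down; shutting it sets the catch again.
- flap_knob (a point): Middle of the round head of the flap's steel knob, 18 mm in diameter, 20 mm long, its axis square to the flap. The point is 26 mm out from the outer face, mid-width, 23 mm from the free edge. Flap shut: at x -133, z 84 mm of the cupboard, knob pointing up and to the robot at 45 degrees. It turns with the flap; pinched along the cupboard's y the head can pivot between the fingers.
- flap_hinge (a point): Middle of the flap's hinge line, which runs along the cupboard's y axis 170 mm above the worktop; the knob's middle circles it at 158 mm. The clear flap is 178 mm long, 430 mm wide; locked, it leans 31 degrees from upright, over the opening and towards the robot, with the knob on its far upper side.
- stay_catch (a point): Pivot of the steel catch of the flap's stay (cam plate on the flap's end, tumbling catch on the wall), on the outside of the cupboard's -y wall, reaching 20 mm out from it. It works by itself as the flap is raised, lifted further and shut; no need to touch it.
- jar: Closed round glass jar of coffee with a steel lid, the only jar on the worktop: 60 mm in diameter over its lowest 58 mm, lid 56 mm, 85 mm high, 0.2 to 0.4 kg. Origin: centre of its underside, z up. Stands in front of the left or the right end of the cupboard.
- coaster_top (a point): Centre of the upper face (8 mm above the worktop) of the round cork coaster, 90 mm in diameter, 3 mm thick, fixed on the cupboard's floor. It is at one of two standing places, x -15 mm, y +90 or -90 mm of the cupboard; the sugar pot has the other. Inside width of the cupboard 420 mm; open above the coaster but for the raised flap and the roof.
- sugar_pot: White lidded sugar pot inside the cupboard, on the standing place without coaster, to be left alone: 68 mm wide, 81 mm high. Origin: centre of its underside.
- milk_jug: Small open steel milk jug on the worktop, on the side opposite to the jar, 70 mm wide plus a handle, 72 mm high. Leave it. Origin: centre of its underside.
- cups0: Stack of three white espresso cups on the cupboard's roof, -y half, 60 mm wide plus handles, 88 mm high. Leave it. Origin: centre of its underside.
- cups1: Stack of three white espresso cups on the cupboard's roof, +y half, 60 mm wide plus handles, 88 mm high. Leave it. Origin: centre of its underside.
- cezve: Stainless cezve on the worktop to the right (-y) of the cupboard, 82 mm wide, 70 mm high, long handle rising to 100 mm. Leave it. Origin: centre of its underside.
- cup: White espresso cup, 60 mm wide, 50 mm high, on its saucer to the left (+y) of the cupboard. Leave it. Origin: centre of its underside.
- spoon: Steel spoon, 130 mm long, lying on the worktop between the robot and the cupboard. Leave it. Origin: middle of its underside.
Not all that is in view belongs to the job. Leave any purple look-alike of the jar alone.

How it is judged:
By the outcome, as a careful person would: the job done as asked, in the order asked, and still so for the second after the job is handed in, with the robot touching nothing.
It also fails if it takes over 72 s, if anything falls off the work surface, if the arm or the gripper's body presses on something with over 40 N, if the wrist force passes 120 N, or if a joint passes its speed limit or range.

ROBOT

A 6-joint arm with a two-finger parallel gripper is mounted at the origin on the work surface. World frame = base frame: x ahead of the robot, y to its left, z up, the work surface at z = 0. Lengths are in mm, angles in rad, forces in N, time in s.
With the tool pointing down it reaches from about 275 to 750 mm from the base axis. Payload 10.2 kg.
Tool frame: the origin (TCP) lies on the front face of the gripper's body, between the roots of the fingers; the fingertips stand 73 mm ahead of it and the grasp point (between the pads) lies 54 mm ahead of it; z points along the fingers, y is the line along which they close (so a half turn about z gives the same grasp; the last joint's range is limited). The gripper opens to 85 mm and grips with 20 to 120 N. Pads are 22 mm wide; open, the fingers measure 114 mm over their backs; the gripper's body (76 mm by 85 mm) begins 54 mm behind the grasp point. The pads swing forward as they close: fully open they stand 13 mm farther back than shut.
Start: joints at [-1.44, 0.313, 1.498, -0, 1.331, -0.223], TCP at [181.882, -492.494, 303.894] pointing down, gripper open.
Joint ranges: [-2.94, 2.94], [-0.97, 2.17], [0.19, 2.56], [-1.23, 4.37], [0.02, 3.11], [-2.88, 2.88]. Speed limits (rad/s): [2.39, 2.39, 3.01, 3.14, 3.14, 3.14].

INTERFACE

Orientations are given as a unit quaternion [w, x, y, z].
In Python, from rig import * gives the robot as it stands.
- The arm moves only by the tool step_arm, never from a script. Its argument "plan" is a list of rows, each an object with "offset": the shift along the tool's x, y, z in cm, a list of three; "rot": the turn, a rotation vector about the tool's x, y, z in degrees, a list of three; "gripper": the finger opening in cm, from 0 to 8.54. In form: [{"offset": [x, y, z], "rot": [wx, wy, wz], "gripper": gripper}, ...]. A call has 1 to 12 rows; each row is the pose to reach, as a shift and turn from the pose commanded when the call began, along the tool's axes at that moment; what a row does not reach only later rows make up. A row lasts 1/10 s, in which the tool goes at most 50 mm and 8.59 degrees, less where a joint would pass 70% of its speed; a pose out of reach is approached as far as the arm can. A call with a gripper value outside its range is refused whole. The fingers move at their own pace and stop on an object; "squeeze" is the grip in N (left out, the last holds). Time passes only in rows, so rows that repeat a pose let the fingers close. It gives the time, the measured TCP pose, the force, the opening and the grip force at its end, in the units of the state.
- sense(): the state, without advancing time (a new reading comes with each control period).
- capture(name): name is "scene" or "top" or "wrist"; returns a dict with "color" (480x640x3 uint8, red, green, blue), "depth" (480x640 float32, mm along the optical axis (not along the pixel's ray), 0 where there is no reading), "vertical_fov" (degrees; the focal length in pixels is half the picture's height over the tangent of half this angle, whatever the lens; pixels are square), "cx", "cy" (the principal point, pixels), "k1" (the pictures are not rectified: a ray, as slopes to the right and down, at radius r is drawn at 1 + k1 r^2 times it, then the intrinsics apply), "rvec" (rotation vector, rad) and "tvec" (3), from world to camera coordinates, as OpenCV has them; the wrist camera has in their place "mount" (4x4, takes a point from camera to tool coordinates, whose origin is the TCP and whose axes are the flange's). Camera axes: x right, y down, z forward; pixel columns grow to the right and rows downward; lengths in mm; the calibration is good to about 2 mm. A picture is of the moment at which its call begins: read the wrist's pose just before it.
- finish_job(): hands the job in; it is judged then, once.
The state is a dict: "time_s": time; "joints": joint angles; "dq": joint speeds; "tau": joint torques, N m; "eef_pos": TCP position; "ee_rot": TCP orientation; "force": force on the tool from outside, world axes, zero at the start; "wrist_torque": the same for the moment, N m; "grip_width": opening from 0.0 (shut) to 1.0 (fully open); "grip_force": force on a finger pad.
Only numpy, scipy, OpenCV 4.12 (cv2) and the standard library are available. Lean on these libraries where they do the work, as an engineer would, in place of code of your own. Each camera call takes 0.05 s, during which the arm holds its last target. There are 200 camera calls.

## Working session

There is one attempt and no reset: what is moved stays moved. The work goes in short steps, Python scripts to look and compute and a tool call to move; the robot and the scene stay as the last step left them, time stands still between calls to the robot, and variables do not carry over. Pictures are saved under pics/ and viewed, at most 13 in all, crops included, and the job is handed in when it is done.

Besides the shell and the picture viewer there is one more tool, called after "Request:" as name([rows], argument=value, ...), one row to a line, values as JSON. step_arm: Moves the arm, as the interface text tells. Its arguments: {"type":"object","properties":{"plan":{"type":"array"},"squeeze":{"type":"number"}},"required":["plan"]}

```bash
mkdir -p pics; ls; cat > h.py <<'E'
from rig import *
import numpy as np, cv2
from scipy.spatial.transform import Rotation as R
def cam(c):
    f=240/np.tan(np.radians(c["vertical_fov"])/2)
    return np.array([[f,0,c["cx"]],[0,f,c["cy"]],[0,0,1.]])
def ray(c,px,T=None):
    K=cam(c);p=np.array([(px[0]-K[0,2])/K[0,0],(px[1]-K[1,2])/K[1,1]])
    q=p.copy()
    for _ in range(20): q=p/(1+c["k1"]*(q@q))
    d=np.array([q[0],q[1],1.])
    if "rvec" in c:
        M=R.from_rotvec(np.ravel(c["rvec"])).as_matrix();o=-M.T@np.ravel(c["tvec"]);return o,M.T@d
    return T[:3,3],T[:3,:3]@d
def onz(c,px,z,T=None):
    o,d=ray(c,px,T);return o+d*(z-o[2])/d[2]
def proj(c,P):
    q=R.from_rotvec(np.ravel(c["rvec"])).as_matrix()@np.array(P,float)+np.ravel(c["tvec"])
    s=q[:2]/q[2];s=s*(1+c["k1"]*(s@s));K=cam(c)
    return s*K[0,0]+[c["cx"],c["cy"]]
def depthpt(c,u,v):
    o,d=ray(c,(u,v));return o+d*c["depth"][v,u]
E
python3 - <<'E'
from h import *
import pickle
for n in("scene","top"):
    c=capture(n);cv2.imwrite(f"pics/{n}0.png",c["color"][...,::-1]);pickle.dump(c,open(n+"0.pkl","wb"))
    print(n,{k:c[k] for k in("vertical_fov","cx","cy","k1")},ray(c,(320,240)))
print(sense())
E
```

```text
pics
scene {'vertical_fov': 45.33714958826479, 'cx': 311.37791524738975, 'cy': 231.3802771320503, 'k1': -0.1412200453343143} (array([1267.37061982, -746.18177879, 1323.59822271]), array([-0.43568293,  0.47843331, -0.76271369]))
top {'vertical_fov': 42.07560280787776, 'cx': 326.80967847956043, 'cy': 234.31139747699655, 'k1': 0.05768326457816358} (array([ 437.83802333,   18.71437785, 1618.13710579]), array([ 0.05703629,  0.00344378, -0.99846743]))
{'time_s': 0.1, 'joints': array([-1.44038341e+00,  3.13348970e-01,  1.49835684e+00,  2.21292148e-06,
        1.33099254e+00, -2.23395419e-01]), 'dq': array([ 0.00088686, -0.00098274, -0.00277685,  0.00146212,  0.00044863,
        0.00182958]), 'tau': array([ 2.12225968e-03, -4.12898934e+01, -2.60142231e+01, -3.06762486e-04,
        2.98035593e-03,  1.41237720e-05]), 'eef_pos': array([ 181.86951119, -492.3329635 ,  303.41693033]), 'ee_rot': array([-5.52201738e-04,  9.84393119e-01,  1.75982620e-01,  2.67668778e-05]), 'force': array([-0.33460747, -0.11683553, -0.23498637]), 'wrist_torque': array([ 0.01853094,  0.01040315, -0.04948357]), 'grip_force': 0.0, 'grip_width': 1.0016346686743478}
```

View pics/scene0.png

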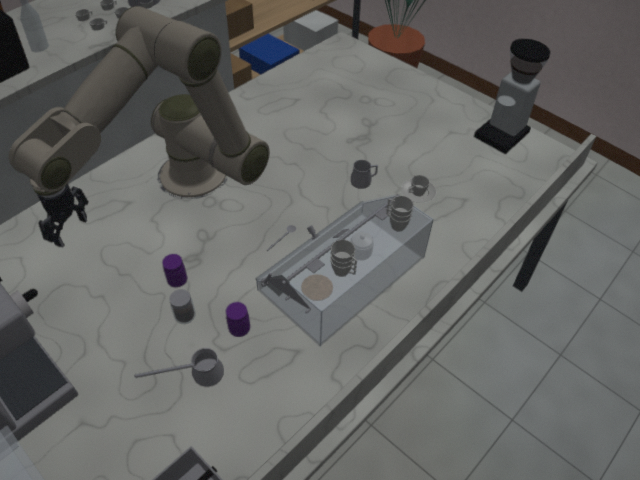

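View pics/top0.png

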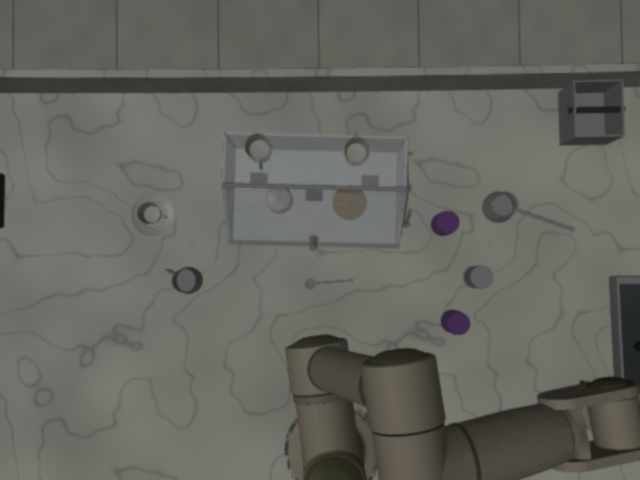

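Scene: clear cupboard, knob at about (314,242) in top view, free coaster (350,203) at -y, sugar pot (279,199), jar (480,277) between purple look-alikes (445,223), (456,322), milk jug (186,280). Next an enlarged crop.

```bash
python3 - <<'E'
from h import *
import pickle
c=pickle.load(open("top0.pkl","rb"))
im=c["color"][120:330,205:505][...,::-1]
im=cv2.convertScaleAbs(cv2.resize(im,None,fx=2.6,fy=2.6,interpolation=cv2.INTER_CUBIC),alpha=1.5)
cv2.imwrite("pics/topcrop.png",im)
for n,p in dict(jar=(480,277),lid=(478,276),coaster=(350,203),knob=(314,242),pur1=(445,223),pur2=(456,322)).items(): print(n,depthpt(c,*p).round(1))
hsv=cv2.cvtColor(c["color"],cv2.COLOR_RGB2HSV)
print(hsv[203,350],hsv[277,480],hsv[203,320])
m=((hsv[...,0]<18)&(hsv[...,1]>50)).astype(np.uint8)*255
m[:, :320]=0;m[:,400:]=0;m[:150]=0;m[260:]=0
ct=max(cv2.findContours(m,0,2)[0],key=cv2.contourArea);e=cv2.fitEllipse(ct);print(e,onz(c,e[0],8))
E
```

```text
jar [ 430.1 -366.8   83.1]
lid [ 432.6 -361.7   84.3]
coaster [609.2 -48.5 143.9]
knob [520.7  38.8  83.6]
pur1 [ 564.1 -285.4   80.1]
pur2 [ 321.8 -304.    88.6]
[18 40 95] [110   8  93] [ 75   9 119]
((348.8511962890625, 191.2435760498047), (3.4670162200927734, 22.05331802368164), 92.38581848144531) [655.76045767 -52.16683892   8.        ]
```

View pics/topcrop.png

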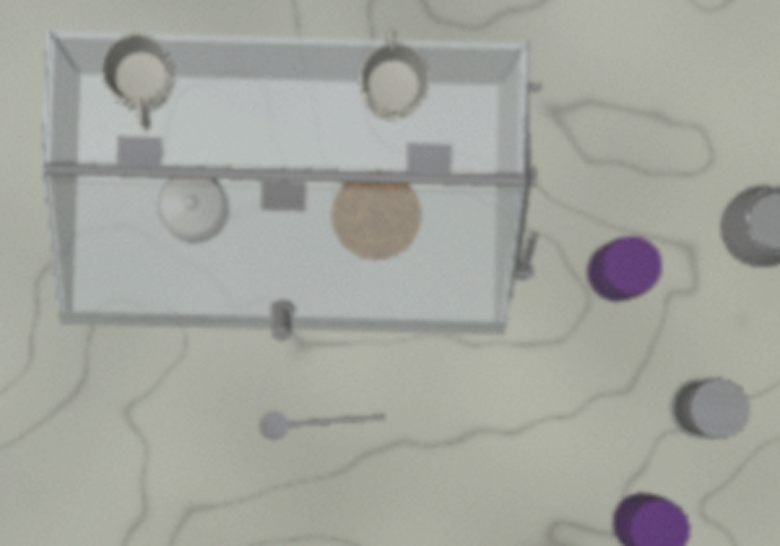

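Crop: hinge line (47,170)–(528,180), sill corners (62,320),(505,329), back roof corners (50,33),(528,42), coaster (376,214), jar lid (718,407), knob (282,318).

```bash
python3 - <<'E'
from h import *
import pickle
c=pickle.load(open("top0.pkl","rb"));s=pickle.load(open("scene0.pkl","rb"))
f=lambda x,y,z:onz(c,(x/2.6+205-.3,y/2.6+120-.3),z).round(1)
P=dict(hl=f(47,170,172),hr=f(528,180,172),sl=f(62,320,45),sr=f(505,329,45),bl=f(50,33,170),br=f(528,42,170),co=f(376,214,8),jar=f(718,407,85),knob=f(282,315,84),p1=f(635,263,85),p2=f(660,527,85))
for k,v in P.items():print(k,v)
for a,b in(("hr","hl"),("sr","sl"),("br","bl")):
    d=P[b]-P[a];print(np.linalg.norm(d),np.degrees(np.arctan2(-d[0],d[1])))
h=(P["hl"]+P["hr"])/2
# box yaw ~ mean; predicted
for yaw in(-1.0,-1.2,-1.5):
    Rz=R.from_euler('z',yaw,degrees=True)
    print(yaw,[(h+Rz.apply(q)).round(0)[:2] for q in([-133,0,0],[-15,-90,0],[125,0,0],[-125,0,0])])
# scene check
print('scene co ray',onz(s,(317,287),8),'jar',onz(s,(181,297),85))
E
```

```text
hl [651.2 248.4 172. ]
hr [ 637.3 -182.5  172. ]
sl [523.5 254.5  45. ]
sr [ 509.5 -174.8   45. ]
bl [775.7 245.6 170. ]
br [ 762.9 -185.2  170. ]
co [627.6 -53.    8. ]
jar [ 431.9 -368.5   85. ]
knob [523.6  40.9  84. ]
p1 [ 568.8 -294.2   85. ]
p2 [ 320.5 -310.9   85. ]
431.12413525572885 -1.847610265994608
429.52821793218664 -1.8678237540964509
430.9901158959448 -1.7018808678477084
-1.0 [array([511.,  35.]), array([628., -57.]), array([769.,  31.]), array([519.,  35.])]
-1.2 [array([511.,  36.]), array([627., -57.]), array([769.,  30.]), array([519.,  36.])]
-1.5 [array([511.,  36.]), array([627., -57.]), array([769.,  30.]), array([519.,  36.])]
scene co ray [628.93540856 -52.33667186   8.        ] jar [ 434.39017767 -366.04743348   85.        ]
```

```bash
cat >> h.py <<'E'
YAW=-1.8; C=np.array([644,35.5,0.])
def cup(x,y,z): return C+R.from_euler('z',YAW,degrees=True).apply([x,y,z])
def knob(th):
    p=th-np.arctan2(86,133); return cup(-158*np.cos(p),0,170+158*np.sin(p))
def ori(az,down):  # tool z: azimuth az, 'down' deg below horizontal; tool y horizontal
    a,d=np.radians([az,down]);z=np.array([np.cos(a)*np.cos(d),np.sin(a)*np.cos(d),-np.sin(d)])
    y=np.array([np.sin(a),-np.cos(a),0]);return R.from_matrix(np.c_[np.cross(y,z),y,z])
def pose(s=None):
    s=s or sense();q=s["ee_rot"];return s["eef_pos"],R.from_quat([q[1],q[2],q[3],q[0]])
def go(g,O,reach=54,base=None):
    p,Q=base or pose()
    t=np.array(g)-O.as_matrix()[:,2]*reach
    return (Q.inv().apply(t-p)/10).round(2).tolist(),(Q.inv()*O).as_rotvec(degrees=True).round(2).tolist()
E
python3 - <<'E'
from h import *
k=knob(0);print(k)
print(go(k+[0,0,110],ori(YAW,90)))
print(capture("wrist")["mount"].round(3))
E
```

```text
[511.38662614  39.66754317  84.20766552]
([49.34, -38.48, 5.57], [-0.06, -0.0, 22.07])
[[ 0.0000e+00 -9.5700e-01 -2.9100e-01  7.4002e+01]
 [ 1.0000e+00  0.0000e+00  1.0000e-03  5.1000e-01]
 [-1.0000e-03 -2.9100e-01  9.5700e-01 -6.9210e+01]
 [ 0.0000e+00  0.0000e+00  0.0000e+00  1.0000e+00]]
```

Request:
step_arm([
  {"offset": [24, -19, 0], "rot": [0, 0, 11], "gripper": 5},
  {"offset": [24, -19, 0], "rot": [0, 0, 11], "gripper": 5},
  {"offset": [24, -19, 0], "rot": [0, 0, 11], "gripper": 5},
  {"offset": [24, -19, 0], "rot": [0, 0, 11], "gripper": 5},
  {"offset": [49.3, -38.5, 5.5], "rot": [0, 0, 22], "gripper": 5},
  {"offset": [49.3, -38.5, 5.5], "rot": [0, 0, 22], "gripper": 5},
  {"offset": [49.3, -38.5, 5.5], "rot": [0, 0, 22], "gripper": 5},
  {"offset": [49.3, -38.5, 5.5], "rot": [0, 0, 22], "gripper": 5},
  {"offset": [49.3, -38.5, 5.5], "rot": [0, 0, 22], "gripper": 5},
  {"offset": [49.3, -38.5, 5.5], "rot": [0, 0, 22], "gripper": 5},
  {"offset": [49.3, -38.5, 5.5], "rot": [0, 0, 22], "gripper": 5},
  {"offset": [49.3, -38.5, 5.5], "rot": [0, 0, 22], "gripper": 5},
])

```text
time_s: 1.35
eef_pos: [492.8, 11.2, 253.2]
ee_rot: [0.0, 1.0, -0.015, 0.0]
force: [0.4, -1.4, -0.0]
grip_width: 0.585
grip_force: 0.0
```

Request:
step_arm([
  {"offset": [0, 0, 0], "rot": [0, 0, 0], "gripper": 5},
  {"offset": [0, 0, 0], "rot": [0, 0, 0], "gripper": 5},
  {"offset": [0, 0, 0], "rot": [0, 0, 0], "gripper": 5},
])

```text
time_s: 1.65
eef_pos: [491.8, 8.3, 253.6]
ee_rot: [0.0, 1.0, -0.016, -0.0]
force: [0.1, 1.3, 0.5]
grip_width: 0.586
grip_force: 0.0
```

```bash
python3 - <<'E'
from h import *
s=sense();print(s["eef_pos"],s["time_s"],s["joints"],s["grip_width"])
k=knob(0);print(go(k+[0,0,3],ori(YAW,90)))
p,Q=pose(s);c=capture("wrist");cv2.imwrite("pics/w1.png",cv2.convertScaleAbs(c["color"][...,::-1],alpha=1.4))
T=np.eye(4);T[:3,:3]=Q.as_matrix();T[:3,3]=p;T=T@c["mount"]
cc=dict(c);Rm=T[:3,:3].T;cc["rvec"]=R.from_matrix(Rm).as_rotvec();cc["tvec"]=-Rm@T[:3,3]
print("pred knob px",proj(cc,k))
import pickle;pickle.dump((cc),open("w1.pkl","wb"))
E
```

```text
[491.76136056   8.29935138 253.58088562] 1.65 [-2.21770617e-01  2.87421731e-01  1.66974509e+00 -2.21229771e-04
  1.18458120e+00  1.38018156e+00] 0.5859857930222379
([1.87, -3.2, 11.24], [0.01, 0.01, 0.02])
pred knob px [258.92577915 212.47303525]
```

View pics/w1.png

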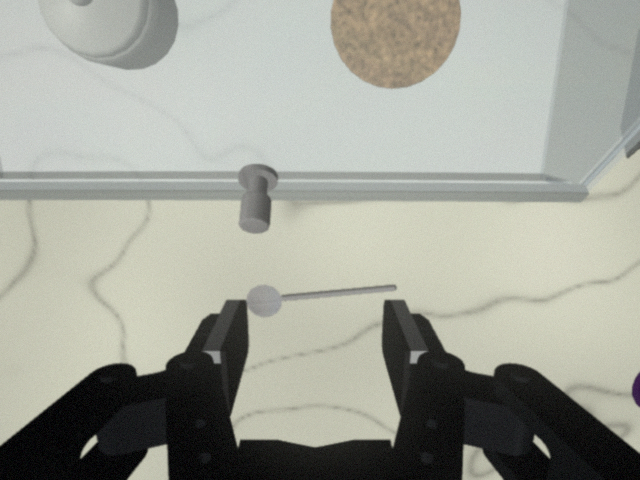

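Wrist view: knob head spans (255,193)–(254,228), middle ≈(254.5,210), close to the predicted (259,212); coaster at (396,25).

```bash
python3 - <<'E'
from h import *
import pickle
cc=pickle.load(open("w1.pkl","rb"))
print(onz(cc,(254.5,210),84),cam(cc)[0,0])
# coaster: lower edge circle: leftmost (331,24), right (461,17), bottom (396,88)
for p in((331,22),(461,18),(395,88)):print(onz(cc,p,8))
for p in((186,186),(400,187)):print(p,onz(cc,p,48))
E
```

```text
[512.8976838  42.1805169  84.       ] 418.71440712955143
[625.90680126  -7.63776735   8.        ]
[626.30554827 -96.81376583   8.        ]
[581.66993679 -52.27781057   8.        ]
(186, 186) [522.59646437  91.99689131  48.        ]
(400, 187) [517.49297271 -49.6015236   48.        ]
```

```bash
sed -i 's/C=np.array(\[644,35.5/C=np.array([645,37.5/' h.py; python3 - <<'E'
from h import *
O=ori(YAW,90)
print(go(knob(0)+[0,0,3],O))
for t in np.arange(0,1.99,0.197): print(round(t,3),go(knob(t)+[0,0,3],O,base=(knob(0)+[0,0,57],O))[0])
E
```

```text
([1.95, -3.43, 11.25], [0.01, -0.01, -0.02])
0.0 [0.0, 0.0, 0.0]
0.197 [-1.42, 0.0, -2.76]
0.394 [-2.28, 0.0, -5.75]
0.591 [-2.53, -0.0, -8.85]
0.788 [-2.17, -0.0, -11.93]
0.985 [-1.22, 0.0, -14.89]
1.182 [0.3, 0.0, -17.6]
1.379 [2.32, 0.0, -19.97]
1.576 [4.76, 0.0, -21.89]
1.773 [7.53, -0.0, -23.3]
1.97 [10.52, -0.0, -24.14]
```

Request:
step_arm([
  {"offset": [1.9, -3.4, 4], "rot": [0, 0, 0], "gripper": 5},
  {"offset": [1.9, -3.4, 6], "rot": [0, 0, 0], "gripper": 5},
  {"offset": [1.9, -3.4, 9], "rot": [0, 0, 0], "gripper": 5},
  {"offset": [1.9, -3.4, 11.2], "rot": [0, 0, 0], "gripper": 5},
  {"offset": [1.9, -3.4, 11.2], "rot": [0, 0, 0], "gripper": 5},
  {"offset": [1.9, -3.4, 11.2], "rot": [0, 0, 0], "gripper": 5},
  {"offset": [1.9, -3.4, 11.2], "rot": [0, 0, 0], "gripper": 5},
])

```text
time_s: 2.4
eef_pos: [512.7, 41.9, 143.1]
ee_rot: [0.0, 1.0, -0.016, 0.001]
force: [-0.4, -0.9, 0.7]
grip_width: 0.586
grip_force: 0.0
```

Request:
step_arm([
  {"offset": [0, 0, 0], "rot": [0, 0, 0], "gripper": 3},
  {"offset": [0, 0, 0], "rot": [0, 0, 0], "gripper": 1.2},
  {"offset": [0, 0, 0], "rot": [0, 0, 0], "gripper": 1.2},
  {"offset": [0, 0, 0], "rot": [0, 0, 0], "gripper": 1.2},
  {"offset": [0, 0, 0], "rot": [0, 0, 0], "gripper": 1.2},
  {"offset": [0, 0, 0], "rot": [0, 0, 0], "gripper": 1.2},
  {"offset": [0, 0, 0], "rot": [0, 0, 0], "gripper": 1.2},
  {"offset": [0, 0, 0], "rot": [0, 0, 0], "gripper": 1.2},
], squeeze=25)

```text
time_s: 3.2
eef_pos: [512.3, 42.7, 142.3]
ee_rot: [-0.0, 1.0, -0.015, 0.001]
force: [-1.8, 1.5, 7.3]
grip_width: 0.197
grip_force: 24.4
```

Request:
step_arm([
  {"offset": [-0.8, 0, -1.4], "rot": [0, 0, 0], "gripper": 1.2},
  {"offset": [-1.42, 0, -2.76], "rot": [0, 0, 0], "gripper": 1.2},
  {"offset": [-1.9, 0, -4.2], "rot": [0, 0, 0], "gripper": 1.2},
  {"offset": [-2.28, 0, -5.75], "rot": [0, 0, 0], "gripper": 1.2},
  {"offset": [-2.45, 0, -7.3], "rot": [0, 0, 0], "gripper": 1.2},
  {"offset": [-2.53, 0, -8.85], "rot": [0, 0, 0], "gripper": 1.2},
  {"offset": [-2.4, 0, -10.4], "rot": [0, 0, 0], "gripper": 1.2},
  {"offset": [-2.17, 0, -11.93], "rot": [0, 0, 0], "gripper": 1.2},
  {"offset": [-1.75, 0, -13.4], "rot": [0, 0, 0], "gripper": 1.2},
  {"offset": [-1.22, 0, -14.9], "rot": [0, 0, 0], "gripper": 1.2},
  {"offset": [-1.22, 0, -14.9], "rot": [0, 0, 0], "gripper": 1.2},
])

```text
time_s: 4.3
eef_pos: [500.1, 43.1, 291.5]
ee_rot: [-0.0, 1.0, -0.015, 0.0]
force: [-1.4, 1.9, -2.4]
grip_width: 0.198
grip_force: 24.7
```

```bash
python3 - <<'E'
from h import *
s=sense();print(s["eef_pos"],knob(.985)+[0,0,57],s["force"])
O=ori(YAW,90)
for t in (1.08,1.18,1.28,1.38,1.48,1.576,1.67,1.77,1.87,1.97): print(round(t,3),go(knob(t)+[0,0,57],O,reach=0)[0])
E
```

```text
[500.06021698  43.11076997 291.45255917] [500.2298744   42.04958448 290.12615951] [-1.43440632  1.88241952 -2.41307302]
1.08 [0.69, 0.11, -1.21]
1.18 [1.52, 0.11, -2.55]
1.28 [2.48, 0.11, -3.8]
1.38 [3.57, 0.11, -4.95]
1.48 [4.76, 0.11, -5.99]
1.576 [6.0, 0.11, -6.86]
1.67 [7.29, 0.11, -7.6]
1.77 [8.73, 0.12, -8.25]
1.87 [10.22, 0.12, -8.75]
1.97 [11.76, 0.12, -9.11]
```

Request:
step_arm([
  {"offset": [0.69, 0, -1.3], "rot": [0, 0, 0], "gripper": 1.2},
  {"offset": [1.52, 0, -2.65], "rot": [0, 0, 0], "gripper": 1.2},
  {"offset": [2.48, 0, -3.9], "rot": [0, 0, 0], "gripper": 1.2},
  {"offset": [3.57, 0, -5.05], "rot": [0, 0, 0], "gripper": 1.2},
  {"offset": [4.76, 0, -6.1], "rot": [0, 0, 0], "gripper": 1.2},
  {"offset": [6.0, 0, -6.95], "rot": [0, 0, 0], "gripper": 1.2},
  {"offset": [7.29, 0, -7.7], "rot": [0, 0, 0], "gripper": 1.2},
  {"offset": [8.73, 0, -8.35], "rot": [0, 0, 0], "gripper": 1.2},
  {"offset": [10.2, 0, -8.85], "rot": [0, 0, 0], "gripper": 1.2},
  {"offset": [11.75, 0, -9.2], "rot": [0, 0, 0], "gripper": 1.2},
  {"offset": [11.75, 0, -9.2], "rot": [0, 0, 0], "gripper": 1.2},
  {"offset": [11.75, 0, -9.2], "rot": [0, 0, 0], "gripper": 1.2},
])

```text
time_s: 5.5
eef_pos: [617.3, 39.1, 382.1]
ee_rot: [0.0, 1.0, -0.015, -0.0]
force: [-2.7, -0.8, 2.2]
grip_width: 0.192
grip_force: 24.3
```

```bash
python3 - <<'E'
from h import *
s=sense();p=s["eef_pos"];print(p,knob(1.97)+[0,0,57],s["force"],s["grip_width"])
r=p-C;print("theta est",np.arctan2(r[2]-57-170-1,-r[0])+np.arctan2(86,133))
O=ori(YAW,90)
for t in (1.95,1.9,1.86,1.82,1.8,1.77): print(t,go(knob(t)+[0,0,58],O,reach=0)[0])
E
```

```text
[617.31292383  39.06777343 382.10204371] [617.53724883  38.36305172 382.59258478] [-2.6723327  -0.82182739  2.16293538] 0.1921619560945798
theta est 1.9670188163011082
1.95 [-0.29, 0.07, -0.09]
1.9 [-1.06, 0.07, 0.08]
1.86 [-1.67, 0.07, 0.25]
1.82 [-2.27, 0.07, 0.44]
1.8 [-2.57, 0.07, 0.54]
1.77 [-3.01, 0.07, 0.71]
```

Lower to just under 1.82 and watch whether the stay takes up the load.

Request:
step_arm([
  {"offset": [-0.3, 0, 0], "rot": [0, 0, 0], "gripper": 1.2},
  {"offset": [-0.7, 0, 0], "rot": [0, 0, 0], "gripper": 1.2},
  {"offset": [-1.1, 0, 0.1], "rot": [0, 0, 0], "gripper": 1.2},
  {"offset": [-1.4, 0, 0.2], "rot": [0, 0, 0], "gripper": 1.2},
  {"offset": [-1.7, 0, 0.3], "rot": [0, 0, 0], "gripper": 1.2},
  {"offset": [-2.0, 0, 0.4], "rot": [0, 0, 0], "gripper": 1.2},
  {"offset": [-2.3, 0, 0.45], "rot": [0, 0, 0], "gripper": 1.2},
  {"offset": [-2.45, 0, 0.5], "rot": [0, 0, 0], "gripper": 1.2},
  {"offset": [-2.45, 0, 0.5], "rot": [0, 0, 0], "gripper": 1.2},
  {"offset": [-2.45, 0, 0.5], "rot": [0, 0, 0], "gripper": 1.2},
])

```text
time_s: 6.5
eef_pos: [594.4, 39.9, 376.4]
ee_rot: [-0.0, 1.0, -0.015, 0.003]
force: [18.3, 0.2, -17.5]
grip_width: 0.199
grip_force: 25.6
```

Clear resistance: the stay holds. Release and rise.

Request:
step_arm([
  {"offset": [0.2, 0, -0.1], "rot": [0, 0, 0], "gripper": 1.2},
  {"offset": [0.2, 0, -0.1], "rot": [0, 0, 0], "gripper": 3},
  {"offset": [0.2, 0, -0.1], "rot": [0, 0, 0], "gripper": 5},
  {"offset": [0.2, 0, -0.1], "rot": [0, 0, 0], "gripper": 5},
  {"offset": [0.2, 0, -0.1], "rot": [0, 0, 0], "gripper": 5},
  {"offset": [0.2, 0, -0.1], "rot": [0, 0, 0], "gripper": 5},
  {"offset": [0.2, 0, -4], "rot": [0, 0, 0], "gripper": 5},
  {"offset": [0.2, 0, -8], "rot": [0, 0, 0], "gripper": 5},
  {"offset": [0.2, 0, -10], "rot": [0, 0, 0], "gripper": 5},
  {"offset": [0.2, 0, -10], "rot": [0, 0, 0], "gripper": 5},
])

```text
time_s: 7.5
eef_pos: [594.7, 40.1, 480.7]
ee_rot: [0.0, 1.0, -0.015, 0.003]
force: [-0.8, 0.7, 0.1]
grip_width: 0.587
grip_force: 0.0
```

```bash
python3 - <<'E'
from h import *
import pickle
s=sense();print(s["eef_pos"],s["joints"])
c=capture("scene")
a=cv2.resize(c["color"][160:360,240:450],None,fx=2,fy=2)
cv2.imwrite("pics/s2.png",cv2.convertScaleAbs(a[...,::-1],alpha=1.4))
J=np.array([432.5,-367.5,0])
O=ori(-75,40)
print("hi",J, go([J[0],J[1],46],O))
# via: back away at az -75
O1=ori(-40,90);print("via",go([400,-250,250],O1))
E
```

```text
[594.7240136   40.06111848 480.68855765] [-1.29111409e-01  4.46849823e-01  8.59430561e-01  1.00450893e-06
  1.82937553e+00  1.47176435e+00]
hi [ 432.5 -367.5    0. ] ([-16.28, 37.26, 39.73], [-31.91, 42.72, 68.27])
via ([-18.64, 29.57, 17.39], [-0.03, -0.12, 38.28])
```

View pics/s2.png

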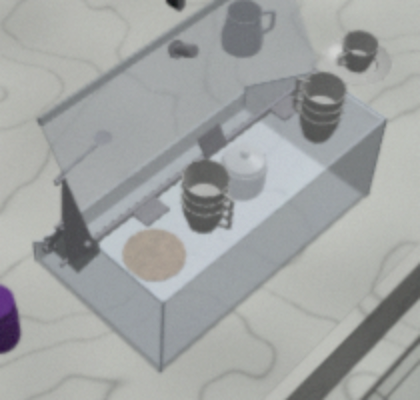

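Flap is locked up (leaning free edge, clear coaster at (154,254)). Now to the jar.

Request:
step_arm([
  {"offset": [-9, 14.5, 5], "rot": [0, 0, 19], "gripper": 8.5},
  {"offset": [-9, 14.5, 5], "rot": [0, 0, 19], "gripper": 8.5},
  {"offset": [-9, 14.5, 5], "rot": [0, 0, 19], "gripper": 8.5},
  {"offset": [-18.6, 29.6, 17.4], "rot": [0, 0, 38], "gripper": 8.5},
  {"offset": [-18.6, 29.6, 17.4], "rot": [0, 0, 38], "gripper": 8.5},
  {"offset": [-18.6, 29.6, 17.4], "rot": [0, 0, 38], "gripper": 8.5},
  {"offset": [-18.6, 29.6, 17.4], "rot": [0, 0, 38], "gripper": 8.5},
  {"offset": [-18.6, 29.6, 17.4], "rot": [0, 0, 38], "gripper": 8.5},
  {"offset": [-18.6, 29.6, 17.4], "rot": [0, 0, 38], "gripper": 8.5},
  {"offset": [-18.6, 29.6, 17.4], "rot": [0, 0, 38], "gripper": 8.5},
  {"offset": [-18.6, 29.6, 17.4], "rot": [0, 0, 38], "gripper": 8.5},
  {"offset": [-18.6, 29.6, 17.4], "rot": [0, 0, 38], "gripper": 8.5},
])

```text
time_s: 8.75
eef_pos: [400.6, -249.5, 303.9]
ee_rot: [0.0, 0.941, -0.339, 0.0]
force: [0.3, -0.3, -0.3]
grip_width: 0.997
grip_force: 0.0
```

```bash
python3 - <<'E'
from h import *
s=sense();print(s["eef_pos"],s["joints"])
J=np.array([432.5,-367.5,46]);O=ori(-75,40);print(go(J,O,reach=170))
E
```

```text
[ 400.56097153 -249.49169168  303.92210544] [-8.06105663e-01  1.95184377e-01  1.64999265e+00  9.59482221e-05
  1.29554528e+00  1.45649873e+00]
([-0.65, -0.49, 14.86], [-15.43, 48.31, 33.05])
```

Request:
step_arm([
  {"offset": [-0.6, -0.5, 3], "rot": [-15.4, 48.3, 33], "gripper": 8.5},
  {"offset": [-0.6, -0.5, 3], "rot": [-15.4, 48.3, 33], "gripper": 8.5},
  {"offset": [-0.6, -0.5, 3], "rot": [-15.4, 48.3, 33], "gripper": 8.5},
  {"offset": [-0.6, -0.5, 3], "rot": [-15.4, 48.3, 33], "gripper": 8.5},
  {"offset": [-0.6, -0.5, 6], "rot": [-15.4, 48.3, 33], "gripper": 8.5},
  {"offset": [-0.6, -0.5, 9], "rot": [-15.4, 48.3, 33], "gripper": 8.5},
  {"offset": [-0.6, -0.5, 12], "rot": [-15.4, 48.3, 33], "gripper": 8.5},
  {"offset": [-0.6, -0.5, 14.9], "rot": [-15.4, 48.3, 33], "gripper": 8.5},
  {"offset": [-0.6, -0.5, 14.9], "rot": [-15.4, 48.3, 33], "gripper": 8.5},
  {"offset": [-0.6, -0.5, 14.9], "rot": [-15.4, 48.3, 33], "gripper": 8.5},
  {"offset": [-0.6, -0.5, 14.9], "rot": [-15.4, 48.3, 33], "gripper": 8.5},
])

```text
time_s: 9.85
eef_pos: [265.3, -321.5, 235.4]
ee_rot: [0.246, 0.742, -0.531, 0.328]
force: [0.4, -0.8, -0.5]
grip_width: 0.996
grip_force: 0.0
```

```bash
python3 - <<'E'
from h import *
s=sense();print(s["eef_pos"],s["joints"])
J=np.array([432.5,-367.5,46]);O=ori(-75,40);print(go(J,O,reach=50))
p,Q=pose(s);c=capture("wrist");cv2.imwrite("pics/w2.png",cv2.convertScaleAbs(c["color"][...,::-1],alpha=1.4))
T=np.eye(4);T[:3,:3]=Q.as_matrix();T[:3,3]=p;T=T@c["mount"]
cc=dict(c);Rm=T[:3,:3].T;cc["rvec"]=R.from_matrix(Rm).as_rotvec();cc["tvec"]=-Rm@T[:3,3]
print("pred lid centre px",proj(cc,[432.5,-367.5,85]))
import pickle;pickle.dump(cc,open("w2.pkl","wb"))
E
```

```text
[ 265.32250762 -321.51629525  235.40988911] [-1.11230935 -0.02458348  2.28652029 -1.23170911  0.12031345  2.88007077]
([-7.73, -14.89, 14.63], [-1.96, 1.55, 2.9])
pred lid centre px [ 85.34688869 312.21015608]
```

View pics/w2.png

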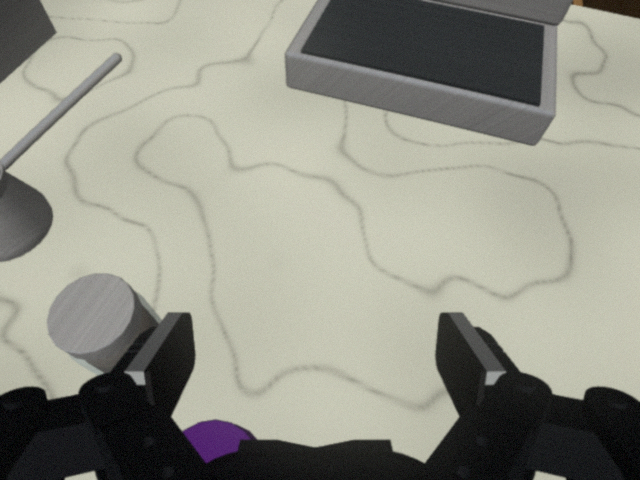

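The view shows the jar lid at (92,318), pose unreachable as commanded (joints 4 and 6 at limits). I'll fit a simple kinematic model to choose a feasible tilt/azimuth.

```bash
cat > kin.py <<'E'
from h import *
from scipy.optimize import least_squares
LIM=np.array([[-2.94,2.94],[-.97,2.17],[.19,2.56],[-1.23,4.37],[.02,3.11],[-2.88,2.88]])
def fk(j,P):
    h,a2,a3,d,off,e,c6=P
    A=R.from_euler('z',j[0]);B=A*R.from_euler('y',j[1]);D=A*R.from_euler('y',j[1]+j[2])
    O=D*R.from_euler('z',j[3])*R.from_euler('y',j[4])*R.from_euler('z',j[5]+c6)
    return np.array([0,0,h])+A.apply([0,off,0])+B.apply([0,0,a2])+D.apply([e,0,a3])+O.apply([0,0,d]),O
S=[([-1.44038341,.31334897,1.49835684,0,1.33099254,-.2233954],[181.87,-492.33,303.42]),
([-.22177,.28742,1.66975,-.00022,1.18458,1.38018],[491.76,8.30,253.58]),
([-.129111,.446850,.859431,0,1.829376,1.471764],[594.724,40.061,480.689]),
([-.806106,.195184,1.649993,.0001,1.295546,1.456499],[400.561,-249.492,303.922]),
([-1.11230935,-.02458348,2.28652029,-1.23170911,.12031345,2.88007077],[265.3225,-321.5163,235.4099])]
def fit():
    q0=R.from_quat([.984393,.175983,0,-.000552]);q5=R.from_quat([.742,-.531,.328,.246])
    def res(P):
        r=[]
        for i,(j,p) in enumerate(S):
            x,O=fk(j,P);r+=list(x-p)
            if i in(0,4): r+=list(100*(O.inv()*(q0 if i==0 else q5)).as_rotvec())
        return r
    best=min((least_squares(res,[330,400,400,200,116,0,c]) for c in(0,1.57,3.14,-1.57)),key=lambda s:s.cost)
    return best.x,best.cost
P,cost=fit()
def ik(t,O,seeds=None,fixed=True):
    best=None
    rng=np.random.default_rng(0)
    for s in (seeds if seeds is not None else rng.uniform(LIM[:,0]+.05,LIM[:,1]-.05,(25,6))):
        r=least_squares(lambda j:np.r_[(fk(j,P)[0]-t)/100,(fk(j,P)[1].inv()*O).as_rotvec()],s,bounds=(LIM[:,0],LIM[:,1]))
        if r.cost<1e-6:
            m=np.min(np.r_[r.x-LIM[:,0],LIM[:,1]-r.x]);
            if best is None or m>best[0]: best=(m,r.x)
    return best
E
python3 - <<'E'
from kin import *
print(P.round(2),cost)
cc=__import__("pickle").load(open("w2.pkl","rb"));print("jar",onz(cc,(92,318),85))
J=np.array([432.5,-367.5,46])
for az in(-85,-75,-65,5,15,25):
  for dn in(40,50,60):
    O=ori(az,dn);r=[]
    for back in(120,0):
        b=ik(J-O.as_matrix()[:,2]*(50+back),O);r.append(None if b is None else (round(b[0],2),b[1].round(2).tolist()))
    print(az,dn,r)
print("place")
for az in(-20,-10,-1.8,10):
  for dn in(40,50):
    O=ori(az,dn)
    for x,z in((-170,105),(-15,56)):
        b=ik(cup(x,-90,z)-O.as_matrix()[:,2]*50,O);print(az,dn,x,None if b is None else (round(b[0],2),b[1].round(2).tolist()))
E
```

```text
[201.31 438.9  397.5  182.7  116.3   39.     1.57] 0.0035045280092728857
jar [ 426.20675613 -365.55227362   85.        ]
-85 40 [None, None]
-85 50 [None, None]
-85 60 [(np.float64(0.07), [-0.69, 0.34, 1.86, -0.62, 0.66, 2.81]), None]
-75 40 [None, (np.float64(0.18), [-0.74, 0.61, 2.01, 4.19, 0.5, -2.17])]
-75 50 [None, None]
-75 60 [(np.float64(0.32), [-0.74, 0.29, 1.93, -0.55, 0.54, 2.56]), (np.float64(0.1), [-0.81, 0.56, 1.87, -0.8, 0.34, 2.78])]
-65 40 [(np.float64(0.25), [-0.72, 0.29, 2.24, 4.12, 0.38, -2.24]), (np.float64(0.42), [-0.81, 0.59, 2.07, 3.76, 0.44, -1.93])]
-65 50 [None, (np.float64(0.05), [-0.83, 0.55, 2.0, 4.32, 0.21, -2.51])]
-65 60 [(np.float64(0.42), [-0.81, 0.25, 1.99, -0.39, 0.44, 2.21]), (np.float64(0.21), [-0.85, 0.54, 1.91, -0.64, 0.23, 2.45])]
5 40 [(np.float64(0.54), [-1.45, 0.42, 2.02, 1.09, 1.04, -0.72]), (np.float64(0.63), [-1.24, 0.65, 1.93, 1.32, 0.87, -0.82])]
5 50 [(np.float64(0.61), [-1.35, 0.36, 1.95, 0.9, 0.95, -0.45]), (np.float64(0.68), [-1.18, 0.6, 1.88, 1.1, 0.76, -0.56])]
5 60 [(np.float64(0.71), [-1.23, 0.34, 1.85, 0.65, 0.92, -0.15]), (n
[... 1184 characters left out ...]
])
-10 50 -170 (np.float64(0.15), [-0.43, 0.24, 2.28, 1.89, 0.17, -0.52])
-10 50 -15 (np.float64(0.06), [-0.3, 0.59, 1.86, 1.65, 0.08, -0.17])
-1.8 40 -170 (np.float64(0.19), [-0.54, 0.28, 2.37, 2.22, 0.49, -1.06])
-1.8 40 -15 (np.float64(0.35), [-0.36, 0.61, 1.95, 2.37, 0.37, -1.05])
-1.8 50 -170 (np.float64(0.27), [-0.5, 0.24, 2.28, 1.63, 0.29, -0.42])
-1.8 50 -15 (np.float64(0.18), [-0.34, 0.59, 1.87, 1.51, 0.2, -0.18])
10 40 -170 (np.float64(0.21), [-0.65, 0.29, 2.35, 1.83, 0.62, -0.92])
10 40 -15 (np.float64(0.47), [-0.44, 0.62, 1.93, 1.93, 0.49, -0.82])
10 50 -170 (np.float64(0.3), [-0.58, 0.25, 2.26, 1.4, 0.46, -0.43])
10 50 -15 (np.float64(0.35), [-0.4, 0.6, 1.85, 1.35, 0.37, -0.23])
```

```bash
python3 - <<'E'
from h import *
b0=pose()
A=(np.array([400,-250,310.]),ori(-40,90)); B=(np.array([350,-380,310.]),ori(20,90))
print(go(A[0],A[1],0));print(go(B[0],B[1],0,A))
O=ori(20,40);J=np.array([430,-366.5,46]);D=(J-O.as_matrix()[:,2]*170,O)
print(D[0],go(D[0],O,0,B)); 
E
```

```text
([4.11, -14.89, -6.97], [14.2, -46.9, -29.26])
([4.53, 13.17, 0.0], [0.0, 0.0, -60.0])
[ 307.62612723 -411.04044714  155.27389365] ([-5.04, 1.47, 15.47], [-0.0, 50.0, -0.0])
```

Request:
step_arm([
  {"offset": [4.1, -14.9, -7], "rot": [14.2, -46.9, -29.3], "gripper": 8.5},
  {"offset": [4.1, -14.9, -7], "rot": [14.2, -46.9, -29.3], "gripper": 8.5},
  {"offset": [4.1, -14.9, -7], "rot": [14.2, -46.9, -29.3], "gripper": 8.5},
  {"offset": [4.1, -14.9, -7], "rot": [14.2, -46.9, -29.3], "gripper": 8.5},
  {"offset": [4.1, -14.9, -7], "rot": [14.2, -46.9, -29.3], "gripper": 8.5},
  {"offset": [4.1, -14.9, -7], "rot": [14.2, -46.9, -29.3], "gripper": 8.5},
  {"offset": [4.1, -14.9, -7], "rot": [14.2, -46.9, -29.3], "gripper": 8.5},
  {"offset": [4.1, -14.9, -7], "rot": [14.2, -46.9, -29.3], "gripper": 8.5},
  {"offset": [4.1, -14.9, -7], "rot": [14.2, -46.9, -29.3], "gripper": 8.5},
  {"offset": [4.1, -14.9, -7], "rot": [14.2, -46.9, -29.3], "gripper": 8.5},
  {"offset": [4.1, -14.9, -7], "rot": [14.2, -46.9, -29.3], "gripper": 8.5},
  {"offset": [4.1, -14.9, -7], "rot": [14.2, -46.9, -29.3], "gripper": 8.5},
])

```text
time_s: 11.1
eef_pos: [401.4, -248.8, 309.3]
ee_rot: [-0.0, 0.94, -0.34, -0.0]
force: [-0.5, -0.6, 0.2]
grip_width: 0.991
grip_force: 0.0
```

```bash
python3 - <<'E'
from h import *
s=sense();print(s["joints"])
print(go([350,-380,310.],ori(20,90),0))
E
```

```text
[-8.03630561e-01  1.92199868e-01  1.63928932e+00 -1.89061956e-04
  1.31083691e+00  1.46143240e+00]
([4.44, 13.37, -0.07], [-0.02, 0.04, -59.78])
```

Request:
step_arm([
  {"offset": [4.4, 13.4, 0], "rot": [0, 0, -60], "gripper": 8.5},
  {"offset": [4.4, 13.4, 0], "rot": [0, 0, -60], "gripper": 8.5},
  {"offset": [4.4, 13.4, 0], "rot": [0, 0, -60], "gripper": 8.5},
  {"offset": [4.4, 13.4, 0], "rot": [0, 0, -60], "gripper": 8.5},
  {"offset": [4.4, 13.4, 0], "rot": [0, 0, -60], "gripper": 8.5},
  {"offset": [4.4, 13.4, 0], "rot": [0, 0, -60], "gripper": 8.5},
  {"offset": [4.4, 13.4, 0], "rot": [0, 0, -60], "gripper": 8.5},
  {"offset": [4.4, 13.4, 0], "rot": [0, 0, -60], "gripper": 8.5},
  {"offset": [4.4, 13.4, 0], "rot": [0, 0, -60], "gripper": 8.5},
  {"offset": [4.4, 13.4, 0], "rot": [0, 0, -60], "gripper": 8.5},
  {"offset": [4.4, 13.4, 0], "rot": [0, 0, -60], "gripper": 8.5},
])

```text
time_s: 12.2
eef_pos: [349.2, -380.5, 309.2]
ee_rot: [-0.001, 0.985, 0.175, -0.0]
force: [-0.0, 0.3, 0.2]
grip_width: 0.993
grip_force: 0.0
```

Request:
step_arm([
  {"offset": [-5, 1.5, 3], "rot": [0, 10, 0], "gripper": 8.5},
  {"offset": [-5, 1.5, 5], "rot": [0, 18, 0], "gripper": 8.5},
  {"offset": [-5, 1.5, 7], "rot": [0, 26, 0], "gripper": 8.5},
  {"offset": [-5, 1.5, 9], "rot": [0, 34, 0], "gripper": 8.5},
  {"offset": [-5, 1.5, 11], "rot": [0, 42, 0], "gripper": 8.5},
  {"offset": [-5, 1.5, 13], "rot": [0, 50, 0], "gripper": 8.5},
  {"offset": [-5, 1.5, 15.5], "rot": [0, 50, 0], "gripper": 8.5},
  {"offset": [-5, 1.5, 15.5], "rot": [0, 50, 0], "gripper": 8.5},
  {"offset": [-5, 1.5, 15.5], "rot": [0, 50, 0], "gripper": 8.5},
  {"offset": [-5, 1.5, 15.5], "rot": [0, 50, 0], "gripper": 8.5},
])

```text
time_s: 13.2
eef_pos: [307.5, -412.1, 155.5]
ee_rot: [-0.074, 0.892, 0.159, 0.416]
force: [0.7, -0.0, 0.3]
grip_width: 0.997
grip_force: 0.0
```

```bash
python3 - <<'E'
from h import *
s=sense();print(s["eef_pos"],s["joints"])
p,Q=pose(s);c=capture("wrist");cv2.imwrite("pics/w3.png",cv2.convertScaleAbs(c["color"][...,::-1],alpha=1.4))
T=np.eye(4);T[:3,:3]=Q.as_matrix();T[:3,3]=p;T=T@c["mount"]
cc=dict(c);Rm=T[:3,:3].T;cc["rvec"]=R.from_matrix(Rm).as_rotvec();cc["tvec"]=-Rm@T[:3,3]
print("pred lid px",proj(cc,[430,-366.5,85]))
import pickle;pickle.dump(cc,open("w3.pkl","wb"))
E
```

```text
[ 307.51575015 -412.09613493  155.48178552] [-1.44321302  0.53242475  1.81473967  0.91078027  1.23528561 -0.74319602]
pred lid px [312.8366937 199.6893042]
```

View pics/w3.png

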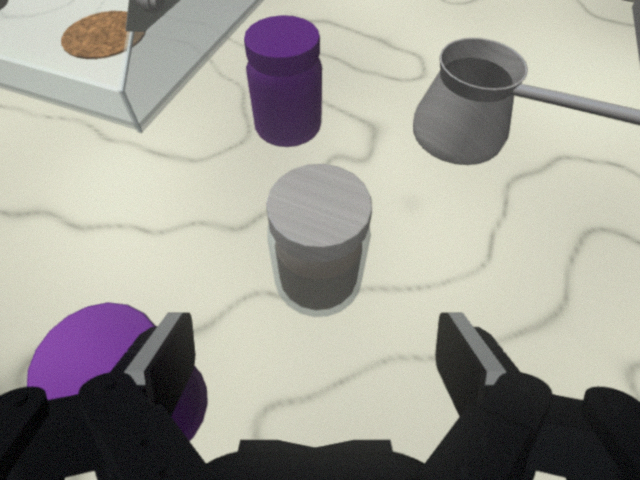

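```bash
python3 - <<'E'
from h import *
import pickle
cc=pickle.load(open("w3.pkl","rb"));j=onz(cc,(319.5,205.5),85);print(j)
print(go([j[0],j[1],46],ori(20,40),50))
E
```

```text
[ 427.60961649 -371.06041492   85.        ]
([-0.21, 0.29, 11.75], [-0.15, 0.07, 0.15])
```

Request:
step_arm([
  {"offset": [-0.2, 0.2, 2], "rot": [0, 0, 0], "gripper": 7.8},
  {"offset": [-0.2, 0.2, 4], "rot": [0, 0, 0], "gripper": 7.8},
  {"offset": [-0.2, 0.2, 6], "rot": [0, 0, 0], "gripper": 7.8},
  {"offset": [-0.2, 0.2, 8], "rot": [0, 0, 0], "gripper": 7.8},
  {"offset": [-0.2, 0.2, 10], "rot": [0, 0, 0], "gripper": 7.8},
  {"offset": [-0.2, 0.2, 12], "rot": [0, 0, 0], "gripper": 7.8},
  {"offset": [-0.2, 0.2, 12], "rot": [0, 0, 0], "gripper": 7.8},
  {"offset": [-0.2, 0.2, 12], "rot": [0, 0, 0], "gripper": 7.8},
  {"offset": [-0.2, 0.2, 12], "rot": [0, 0, 0], "gripper": 7.8},
])

```text
time_s: 14.15
eef_pos: [392.5, -382.9, 76.4]
ee_rot: [-0.074, 0.892, 0.159, 0.416]
force: [0.8, -0.3, 0.7]
grip_width: 0.916
grip_force: 0.0
```

Request:
step_arm([
  {"offset": [0, 0, 0], "rot": [0, 0, 0], "gripper": 6.8},
  {"offset": [0, 0, 0], "rot": [0, 0, 0], "gripper": 6.4},
  {"offset": [0, 0, 0], "rot": [0, 0, 0], "gripper": 6.0},
  {"offset": [0, 0, 0], "rot": [0, 0, 0], "gripper": 5.5},
  {"offset": [0, 0, 0], "rot": [0, 0, 0], "gripper": 5.5},
  {"offset": [0, 0, 0], "rot": [0, 0, 0], "gripper": 5.5},
  {"offset": [0, 0, 0], "rot": [0, 0, 0], "gripper": 5.5},
], squeeze=45)

```text
time_s: 14.85
eef_pos: [392.7, -382.8, 76.1]
ee_rot: [-0.074, 0.892, 0.158, 0.416]
force: [-5.3, -0.8, 6.5]
grip_width: 0.69
grip_force: 48.2
```

Request:
step_arm([
  {"offset": [1.5, 0, -1.3], "rot": [0, 0, 0], "gripper": 5.5},
  {"offset": [3.0, 0, -2.6], "rot": [0, 0, 0], "gripper": 5.5},
  {"offset": [5.0, 0, -4.2], "rot": [0, 0, 0], "gripper": 5.5},
  {"offset": [7.0, 0, -5.9], "rot": [0, 0, 0], "gripper": 5.5},
  {"offset": [9.2, 0, -7.7], "rot": [0, 0, 0], "gripper": 5.5},
  {"offset": [9.2, 0, -7.7], "rot": [0, 0, 0], "gripper": 5.5},
  {"offset": [9.2, 0, -7.7], "rot": [0, 0, 0], "gripper": 5.5},
])

```text
time_s: 15.55
eef_pos: [392.9, -382.2, 194.8]
ee_rot: [-0.075, 0.893, 0.158, 0.415]
force: [-0.6, 0.7, -3.3]
grip_width: 0.687
grip_force: 49.6
```

```bash
python3 - <<'E'
from kin import *
s=sense();print(s["joints"],s["force"])
O=ori(10,40)
for x,z in((-170,130),(-170,105),(-130,105),(-90,100),(-50,75),(-15,56)):
    t=cup(x,-90,z)-O.as_matrix()[:,2]*49;b=ik(t,O,[s["joints"]]);print(x,z,t.round(0),None if b is None else b[1].round(2).tolist())
print(cup(-15,-90,0)); print(go(cup(-170,-90,150),O,49))
E
```

```text
[-1.25755593  0.48192638  1.76036043  0.97037941  1.1854468  -0.56285432] [-0.64973274  0.71519525 -3.30942778]
-170 130 [435. -54. 161.] [-0.64, 0.22, 2.33, 1.7, 0.6, -0.76]
-170 105 [435. -54. 136.] [-0.64, 0.3, 2.34, 1.83, 0.62, -0.92]
-130 105 [475. -55. 136.] [-0.57, 0.35, 2.24, 1.84, 0.57, -0.85]
-90 100 [515. -56. 131.] [-0.52, 0.42, 2.13, 1.84, 0.53, -0.8]
-50 75 [555. -57. 106.] [-0.47, 0.54, 2.03, 1.91, 0.51, -0.83]
-15 56 [590. -59.  87.] [-0.44, 0.62, 1.93, 1.93, 0.49, -0.83]
[627.18043328 -51.98442905   0.        ]
([8.8, -29.36, 12.62], [-7.89, 0.08, 6.46])
```

Request:
step_arm([
  {"offset": [0.9, -3, 1.2], "rot": [-0.8, 0, 0.6], "gripper": 5.5},
  {"offset": [1.8, -6, 2.5], "rot": [-1.6, 0, 1.3], "gripper": 5.5},
  {"offset": [2.7, -9, 3.8], "rot": [-2.4, 0, 1.9], "gripper": 5.5},
  {"offset": [3.6, -12, 5.0], "rot": [-3.2, 0, 2.6], "gripper": 5.5},
  {"offset": [4.5, -15, 6.4], "rot": [-4, 0, 3.2], "gripper": 5.5},
  {"offset": [5.4, -18, 7.7], "rot": [-4.8, 0, 3.9], "gripper": 5.5},
  {"offset": [6.3, -21, 9], "rot": [-5.6, 0, 4.5], "gripper": 5.5},
  {"offset": [7.2, -24, 10.3], "rot": [-6.4, 0, 5.2], "gripper": 5.5},
  {"offset": [8.1, -27, 11.6], "rot": [-7.2, 0, 5.9], "gripper": 5.5},
  {"offset": [8.8, -29.3, 12.6], "rot": [-7.9, 0.1, 6.5], "gripper": 5.5},
  {"offset": [8.8, -29.3, 12.6], "rot": [-7.9, 0.1, 6.5], "gripper": 5.5},
  {"offset": [8.8, -29.3, 12.6], "rot": [-7.9, 0.1, 6.5], "gripper": 5.5},
])

```text
time_s: 16.75
eef_pos: [435.3, -54.0, 181.3]
ee_rot: [-0.038, 0.903, 0.079, 0.42]
force: [-0.9, -0.2, -2.5]
grip_width: 0.688
grip_force: 49.8
```

```bash
python3 - <<'E'
from h import *
s=sense();print(s["eef_pos"],s["joints"])
O=ori(10,40);p,Q=pose(s);base=(p,Q)
print("jar now",p+Q.as_matrix()[:,2]*49)
for x,z in((-170,105),(-130,103),(-90,100),(-50,75),(-15,65),(-15,54)): print(x,z,go(cup(x,-90,z),O,49,base))
c=capture("scene");a=cv2.resize(c["color"][160:400,160:440],None,fx=2.5,fy=2.5)
cv2.imwrite("pics/s3.png",cv2.convertScaleAbs(a[...,::-1],alpha=1.4))
E
```

```text
[435.27698672 -54.01385307 181.27202849] [-0.64545426  0.15758722  2.31441973  1.58680628  0.59504162 -0.62285686]
jar now [472.19180703 -47.43349169 149.72848896]
-170 105 ([-3.42, -0.03, 2.89], [-0.08, 0.07, -0.05])
-130 103 ([-1.05, 0.79, 6.01], [-0.08, 0.07, -0.05])
-90 100 ([1.24, 1.61, 9.2], [-0.08, 0.07, -0.05])
-50 75 ([1.85, 2.43, 13.81], [-0.08, 0.07, -0.05])
-15 65 ([3.29, 3.15, 17.07], [-0.08, 0.07, -0.05])
-15 54 ([2.45, 3.16, 17.78], [-0.08, 0.07, -0.05])
```

View pics/s3.png

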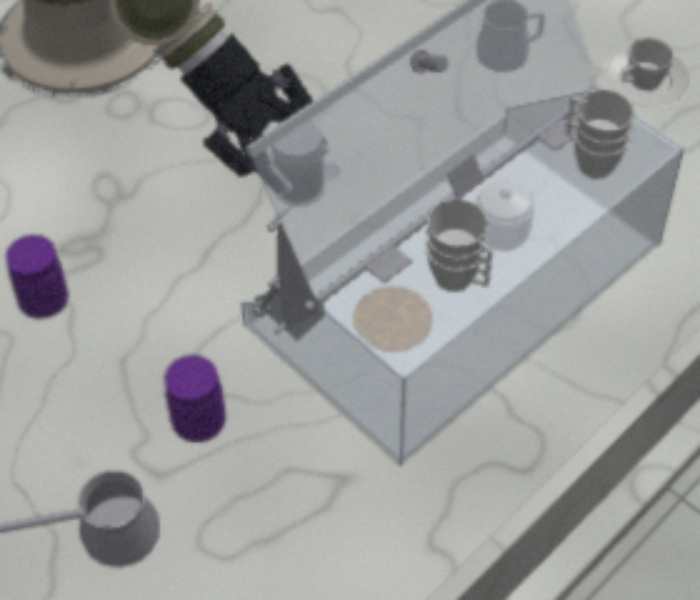

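Request:
step_arm([
  {"offset": [-1.7, 0, 1.4], "rot": [0, 0, 0], "gripper": 5.5},
  {"offset": [-3.4, 0, 2.9], "rot": [0, 0, 0], "gripper": 5.5},
  {"offset": [-2.2, 0.4, 4.5], "rot": [0, 0, 0], "gripper": 5.5},
  {"offset": [-1.05, 0.8, 6.0], "rot": [0, 0, 0], "gripper": 5.5},
  {"offset": [0.1, 1.2, 7.6], "rot": [0, 0, 0], "gripper": 5.5},
  {"offset": [1.25, 1.6, 9.2], "rot": [0, 0, 0], "gripper": 5.5},
  {"offset": [1.5, 2.0, 11.5], "rot": [0, 0, 0], "gripper": 5.5},
  {"offset": [1.85, 2.4, 13.8], "rot": [0, 0, 0], "gripper": 5.5},
  {"offset": [2.55, 2.8, 15.4], "rot": [0, 0, 0], "gripper": 5.5},
  {"offset": [3.3, 3.15, 17.0], "rot": [0, 0, 0], "gripper": 5.5},
  {"offset": [3.3, 3.15, 17.0], "rot": [0, 0, 0], "gripper": 5.5},
  {"offset": [3.3, 3.15, 17.0], "rot": [0, 0, 0], "gripper": 5.5},
])

```text
time_s: 18.0
eef_pos: [589.8, -60.2, 97.6]
ee_rot: [-0.037, 0.903, 0.078, 0.421]
force: [-0.7, 0.1, -1.9]
grip_width: 0.689
grip_force: 49.9
```

```bash
python3 - <<'E'
from h import *
s=sense();O=ori(10,40);p,Q=pose(s);print(p,p+Q.as_matrix()[:,2]*49,s["force"])
for z in(56,54,53,52): print(z,go([627,-52,z],O,49,(p,Q))[0])
E
```

```text
[589.79201225 -60.18181332  97.63634931] [626.75249009 -53.70791358  66.12426116] [-0.74208079  0.09238255 -1.87518086]
56 [-0.74, -0.16, 0.69]
54 [-0.9, -0.16, 0.82]
53 [-0.97, -0.16, 0.89]
52 [-1.05, -0.16, 0.95]
```

Request:
step_arm([
  {"offset": [-0.4, -0.1, 0.3], "rot": [0, 0, 0], "gripper": 5.5},
  {"offset": [-0.7, -0.1, 0.6], "rot": [0, 0, 0], "gripper": 5.5},
  {"offset": [-0.9, -0.1, 0.8], "rot": [0, 0, 0], "gripper": 5.5},
  {"offset": [-1.0, -0.1, 0.9], "rot": [0, 0, 0], "gripper": 5.5},
  {"offset": [-1.0, -0.1, 0.9], "rot": [0, 0, 0], "gripper": 5.5},
])

```text
time_s: 18.5
eef_pos: [590.5, -58.2, 84.8]
ee_rot: [-0.037, 0.903, 0.078, 0.421]
force: [0.5, 0.8, -2.3]
grip_width: 0.692
grip_force: 49.9
```

Request:
step_arm([
  {"offset": [-0.06, 0, 0.05], "rot": [0, 0, 0], "gripper": 5.5},
  {"offset": [-0.1, 0, 0.08], "rot": [0, 0, 0], "gripper": 5.5},
  {"offset": [-0.1, 0, 0.08], "rot": [0, 0, 0], "gripper": 5.5},
])

```text
time_s: 18.8
eef_pos: [590.8, -58.2, 84.0]
ee_rot: [-0.037, 0.903, 0.079, 0.422]
force: [-1.4, 0.2, -0.1]
grip_width: 0.687
grip_force: 50.0
```

Load nearly gone; a millimetre more, then release slowly.

Request:
step_arm([
  {"offset": [-0.05, 0, 0.04], "rot": [0, 0, 0], "gripper": 5.5},
  {"offset": [-0.05, 0, 0.04], "rot": [0, 0, 0], "gripper": 5.5},
  {"offset": [-0.05, 0, 0.04], "rot": [0, 0, 0], "gripper": 6.2},
  {"offset": [-0.05, 0, 0.04], "rot": [0, 0, 0], "gripper": 6.6},
  {"offset": [-0.05, 0, 0.04], "rot": [0, 0, 0], "gripper": 7.2},
  {"offset": [-0.05, 0, 0.04], "rot": [0, 0, 0], "gripper": 8},
  {"offset": [-0.05, 0, 0.04], "rot": [0, 0, 0], "gripper": 8},
  {"offset": [-0.05, 0, 0.04], "rot": [0, 0, 0], "gripper": 8},
])

```text
time_s: 19.6
eef_pos: [590.6, -58.2, 83.0]
ee_rot: [-0.037, 0.903, 0.079, 0.421]
force: [-0.3, -0.3, 1.0]
grip_width: 0.936
grip_force: 0.0
```

```bash
python3 - <<'E'
from h import *
s=sense();p,Q=pose(s);print(p,s["force"],s["grip_width"])
c=capture("wrist");cv2.imwrite("pics/w4.png",cv2.convertScaleAbs(c["color"][...,::-1],alpha=1.4))
O=ori(10,40)
# retreat: straight back along tool axis then to front/up
for g in((-90,-100,125),(-170,-95,170)): print(go(cup(*g),O,49,(p,Q)))
T=np.eye(4);T[:3,:3]=Q.as_matrix();T[:3,3]=p;T=T@c["mount"]
cc=dict(c);Rm=T[:3,:3].T;cc["rvec"]=R.from_matrix(Rm).as_rotvec();cc["tvec"]=-Rm@T[:3,3]
print("lid",proj(cc,[627,-52,93]),"coaster",proj(cc,[627,-52,8]))
import pickle;pickle.dump(cc,open("w4.pkl","wb"))
E
```

```text
[590.60744112 -58.22803987  83.03878148] [-0.25951578 -0.26447071  1.01289455] 0.9363933715508055
([0.76, -0.53, -10.54], [0.01, -0.06, -0.05])
([-0.75, -2.65, -19.35], [0.01, -0.06, -0.05])
lid [313.09124608 297.93976605] coaster [313.81181065 387.14382143]
```

View pics/w4.png

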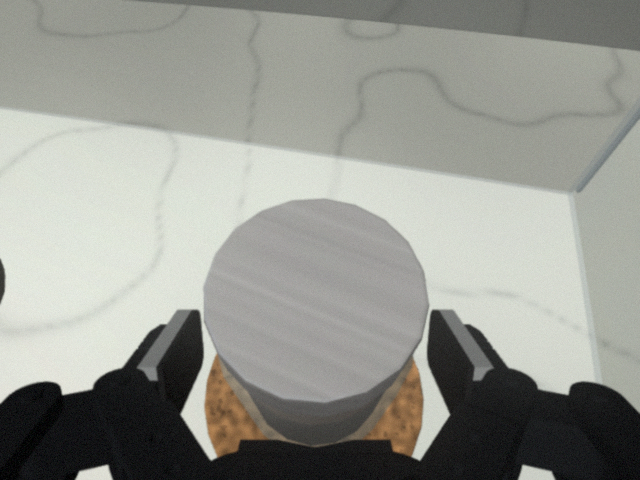

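Jar stands upright on the coaster (lid centre (316,302), coaster spans 205–423 px). Retreat.

Request:
step_arm([
  {"offset": [0, 0, -1.5], "rot": [0, 0, 0], "gripper": 8},
  {"offset": [0, 0, -3.5], "rot": [0, 0, 0], "gripper": 8},
  {"offset": [0, 0, -6], "rot": [0, 0, 0], "gripper": 8},
  {"offset": [0, 0, -9], "rot": [0, 0, 0], "gripper": 8},
  {"offset": [0, -0.5, -12], "rot": [0, 0, 0], "gripper": 8},
  {"offset": [-0.4, -1.5, -15.5], "rot": [0, 0, 0], "gripper": 8},
  {"offset": [-0.7, -2.6, -19.3], "rot": [0, 0, 0], "gripper": 8},
  {"offset": [-0.7, -2.6, -19.3], "rot": [0, 0, 0], "gripper": 8},
  {"offset": [-0.7, -2.6, -19.3], "rot": [0, 0, 0], "gripper": 8},
])

```text
time_s: 20.55
eef_pos: [436.1, -59.4, 202.2]
ee_rot: [-0.036, 0.902, 0.078, 0.422]
force: [-0.4, -0.0, -0.1]
grip_width: 0.937
grip_force: 0.0
```

```bash
python3 - <<'E'
from h import *
s=sense();p,Q=pose(s);print(p,s["joints"])
O=ori(YAW,90);B=(np.array([420,40,480.]),O)
print(go([380,0,330],O,0)); print(go(*B,0,(np.array([380,0,330.]),O))); print(go(knob(1.82)+[0,0,157],O,0,B))
E
```

```text
[436.11172052 -59.36561058 202.23950696] [-0.65824871  0.10423641  2.29170789  1.47508462  0.6055643  -0.49675467]
([6.92, -6.8, -11.65], [-5.07, -49.97, 10.98])
([3.87, -4.12, -15.0], [0.0, 0.0, 0.0])
([17.45, -0.46, 0.33], [0.0, 0.0, 0.0])
```

Request:
step_arm([
  {"offset": [6.9, -6.8, -11.6], "rot": [0, 0, 0], "gripper": 5},
  {"offset": [6.9, -6.8, -11.6], "rot": [-0.8, -8, 1.8], "gripper": 5},
  {"offset": [6.9, -6.8, -11.6], "rot": [-1.6, -16, 3.5], "gripper": 5},
  {"offset": [6.9, -6.8, -11.6], "rot": [-2.4, -24, 5.3], "gripper": 5},
  {"offset": [6.9, -6.8, -11.6], "rot": [-3.2, -32, 7], "gripper": 5},
  {"offset": [6.9, -6.8, -11.6], "rot": [-4, -40, 8.8], "gripper": 5},
  {"offset": [6.9, -6.8, -11.6], "rot": [-5.1, -50, 11], "gripper": 5},
  {"offset": [6.9, -6.8, -11.6], "rot": [-5.1, -50, 11], "gripper": 5},
  {"offset": [6.9, -6.8, -11.6], "rot": [-5.1, -50, 11], "gripper": 5},
  {"offset": [6.9, -6.8, -11.6], "rot": [-5.1, -50, 11], "gripper": 5},
  {"offset": [6.9, -6.8, -11.6], "rot": [-5.1, -50, 11], "gripper": 5},
  {"offset": [6.9, -6.8, -11.6], "rot": [-5.1, -50, 11], "gripper": 5},
])

```text
time_s: 21.75
eef_pos: [380.8, 0.4, 328.2]
ee_rot: [-0.001, 1.0, -0.015, -0.001]
force: [0.7, -1.2, -0.1]
grip_width: 0.585
grip_force: 0.0
```

```bash
python3 - <<'E'
from h import *
s=sense();p,Q=pose(s);print(p,s["joints"])
O=ori(YAW,90)
print(go([420,40,480],O,0)); print(go([594.6,39.8,480],O,0))
E
```

```text
[380.83872691   0.40600293 328.22404208] [-0.31019481 -0.03411977  1.83604659  0.00188491  1.34231788  1.28954806]
([3.77, -4.11, -15.18], [-0.14, 0.12, 0.12])
([21.22, -4.6, -15.21], [-0.14, 0.12, 0.12])
```

Request:
step_arm([
  {"offset": [3.8, -4.1, -15.2], "rot": [-0.1, 0.1, 0.1], "gripper": 5},
  {"offset": [3.8, -4.1, -15.2], "rot": [-0.1, 0.1, 0.1], "gripper": 5},
  {"offset": [3.8, -4.1, -15.2], "rot": [-0.1, 0.1, 0.1], "gripper": 5},
  {"offset": [3.8, -4.1, -15.2], "rot": [-0.1, 0.1, 0.1], "gripper": 5},
  {"offset": [21.2, -4.6, -15.2], "rot": [-0.1, 0.1, 0.1], "gripper": 5},
  {"offset": [21.2, -4.6, -15.2], "rot": [-0.1, 0.1, 0.1], "gripper": 5},
  {"offset": [21.2, -4.6, -15.2], "rot": [-0.1, 0.1, 0.1], "gripper": 5},
  {"offset": [21.2, -4.6, -15.2], "rot": [-0.1, 0.1, 0.1], "gripper": 5},
  {"offset": [21.2, -4.6, -15.2], "rot": [-0.1, 0.1, 0.1], "gripper": 5},
  {"offset": [21.2, -4.6, -15.2], "rot": [-0.1, 0.1, 0.1], "gripper": 5},
])

```text
time_s: 22.75
eef_pos: [593.9, 39.3, 480.2]
ee_rot: [0.0, 1.0, -0.016, -0.0]
force: [-2.0, -0.4, -0.3]
grip_width: 0.582
grip_force: 0.0
```

```bash
python3 - <<'E'
from h import *
s=sense();p,Q=pose(s);print(p)
O=ori(YAW,90);print(go(knob(1.82)+[0,0,58],O,0))
c=capture("wrist");cv2.imwrite("pics/w5.png",cv2.convertScaleAbs(c["color"][...,::-1],alpha=1.4))
T=np.eye(4);T[:3,:3]=Q.as_matrix();T[:3,3]=p;T=T@c["mount"]
cc=dict(c);Rm=T[:3,:3].T;cc["rvec"]=R.from_matrix(Rm).as_rotvec();cc["tvec"]=-Rm@T[:3,3]
print("pred knob",proj(cc,knob(1.82)))
E
```

```text
[593.87141491  39.251661   480.15121886]
([0.08, 0.01, 10.24], [0.01, 0.03, -0.04])
pred knob [313.88694226 246.25878012]
```

View pics/w5.png

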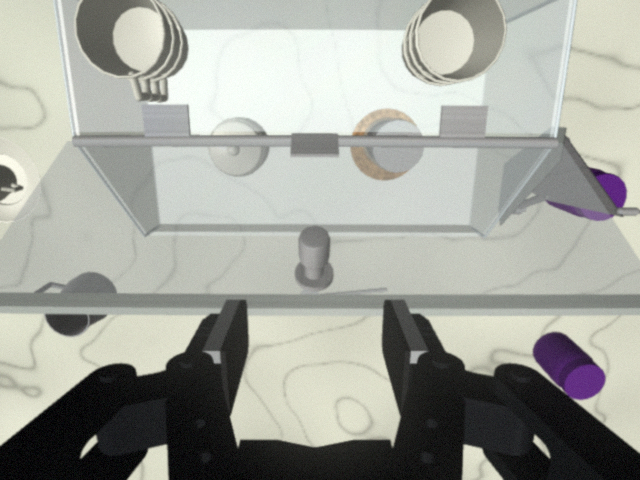

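Knob at (314,243), as predicted; jar on the coaster at (393,140). Descend and grip.

Request:
step_arm([
  {"offset": [0.1, 0, 4], "rot": [0, 0, 0], "gripper": 5},
  {"offset": [0.1, 0, 7], "rot": [0, 0, 0], "gripper": 5},
  {"offset": [0.1, 0, 9], "rot": [0, 0, 0], "gripper": 5},
  {"offset": [0.1, 0, 10.2], "rot": [0, 0, 0], "gripper": 5},
  {"offset": [0.1, 0, 10.2], "rot": [0, 0, 0], "gripper": 5},
  {"offset": [0.1, 0, 10.2], "rot": [0, 0, 0], "gripper": 3},
  {"offset": [0.1, 0, 10.2], "rot": [0, 0, 0], "gripper": 1.2},
  {"offset": [0.1, 0, 10.2], "rot": [0, 0, 0], "gripper": 1.2},
  {"offset": [0.1, 0, 10.2], "rot": [0, 0, 0], "gripper": 1.2},
  {"offset": [0.1, 0, 10.2], "rot": [0, 0, 0], "gripper": 1.2},
  {"offset": [0.1, 0, 10.2], "rot": [0, 0, 0], "gripper": 1.2},
], squeeze=25)

```text
time_s: 23.9
eef_pos: [594.8, 39.8, 380.1]
ee_rot: [0.0, 1.0, -0.016, 0.001]
force: [-2.9, 2.6, 6.2]
grip_width: 0.197
grip_force: 24.7
```

```bash
python3 - <<'E'
from h import *
s=sense();p,Q=pose(s);print(p,s["force"],s["grip_width"],knob(1.82))
O=ori(YAW,90)
b=(p-0*p,O);off=p-knob(1.82)
for t in(1.87,1.92,1.97,2.02,2.06,2.09,2.125): print(t,go(knob(t)+off,O,0,b)[0])
E
```

```text
[594.83195614  39.77587917 380.08615955] [-2.87749847  2.5530791   6.15616574] 0.1970142000193089 [594.60563382  39.08370676 319.73943946]
1.87 [0.75, 0.0, -0.23]
1.92 [1.52, 0.0, -0.43]
1.97 [2.29, 0.0, -0.59]
2.02 [3.08, 0.0, -0.7]
2.06 [3.7, 0.0, -0.77]
2.09 [4.18, 0.0, -0.8]
2.125 [4.73, 0.0, -0.82]
```

Request:
step_arm([
  {"offset": [0.75, 0, -0.23], "rot": [0, 0, 0], "gripper": 1.2},
  {"offset": [1.5, 0, -0.43], "rot": [0, 0, 0], "gripper": 1.2},
  {"offset": [2.3, 0, -0.6], "rot": [0, 0, 0], "gripper": 1.2},
  {"offset": [3.1, 0, -0.7], "rot": [0, 0, 0], "gripper": 1.2},
  {"offset": [3.7, 0, -0.77], "rot": [0, 0, 0], "gripper": 1.2},
  {"offset": [4.2, 0, -0.8], "rot": [0, 0, 0], "gripper": 1.2},
  {"offset": [4.7, 0, -0.82], "rot": [0, 0, 0], "gripper": 1.2},
  {"offset": [4.9, 0, -0.82], "rot": [0, 0, 0], "gripper": 1.2},
  {"offset": [4.9, 0, -0.82], "rot": [0, 0, 0], "gripper": 1.2},
  {"offset": [4.9, 0, -0.82], "rot": [0, 0, 0], "gripper": 1.2},
])

```text
time_s: 24.9
eef_pos: [643.8, 38.0, 387.2]
ee_rot: [0.0, 1.0, -0.016, -0.0]
force: [-2.9, 4.9, 5.2]
grip_width: 0.196
grip_force: 24.4
```

```bash
python3 - <<'E'
from h import *
s=sense();p,Q=pose(s);print(p,s["force"],s["grip_width"])
O=ori(YAW,90)
off=np.array([.2,.7,60.3])
for t in(2.1,2.05,2.0,1.95,1.9,1.85,1.8,1.75,1.7,1.6,1.5): print(t,knob(t)+off,go(knob(t)+off,O,0)[0])
E
```

```text
[643.83759316  37.99044873 387.22014857] [-2.90329072  4.87566121  5.2063292 ] 0.19576058888079453
2.1 [638.12914103  38.4222107  388.14154579] [-0.57, -0.02, -0.09]
2.05 [630.25308107  38.66972585 387.59071483] [-1.36, -0.02, -0.04]
2.0 [622.41438063  38.91606694 386.64673901] [-2.14, -0.02, 0.06]
1.95 [614.63263236  39.16061823 385.31197776] [-2.92, -0.02, 0.19]
1.9 [606.92728659  39.40276847 383.58976729] [-3.69, -0.02, 0.36]
1.85 [599.31760268  39.64191242 381.48441224] [-4.45, -0.02, 0.57]
1.8 [591.82260086  39.87745235 379.00117489] [-5.2, -0.02, 0.82]
1.75 [584.46101475  40.10879951 376.14626205] [-5.94, -0.02, 1.11]
1.7 [577.25124446  40.33537567 372.92680951] [-6.66, -0.02, 1.43]
1.6 [563.35880956  40.77196302 365.42736419] [-8.05, -0.02, 2.18]
1.5 [550.28410479  41.18285217 356.57777092] [-9.36, -0.02, 3.07]
```

Request:
step_arm([
  {"offset": [-0.6, 0, -0.05], "rot": [0, 0, 0], "gripper": 1.2},
  {"offset": [-1.4, 0, 0], "rot": [0, 0, 0], "gripper": 1.2},
  {"offset": [-2.2, 0, 0.1], "rot": [0, 0, 0], "gripper": 1.2},
  {"offset": [-2.9, 0, 0.25], "rot": [0, 0, 0], "gripper": 1.2},
  {"offset": [-3.7, 0, 0.4], "rot": [0, 0, 0], "gripper": 1.2},
  {"offset": [-4.45, 0, 0.6], "rot": [0, 0, 0], "gripper": 1.2},
  {"offset": [-5.0, 0, 0.8], "rot": [0, 0, 0], "gripper": 1.2},
  {"offset": [-5.4, 0, 0.95], "rot": [0, 0, 0], "gripper": 1.2},
  {"offset": [-5.7, 0, 1.05], "rot": [0, 0, 0], "gripper": 1.2},
  {"offset": [-5.7, 0, 1.05], "rot": [0, 0, 0], "gripper": 1.2},
])

```text
time_s: 25.9
eef_pos: [586.9, 40.0, 376.1]
ee_rot: [-0.0, 1.0, -0.016, -0.0]
force: [-1.1, 6.2, 2.0]
grip_width: 0.195
grip_force: 26.0
```

```bash
python3 - <<'E'
from h import *
s=sense();p,Q=pose(s);print(p,s["force"],s["grip_width"])
O=ori(YAW,90);off=np.array([.2,.7,60])
for t in np.arange(1.65,-.01,-.075): print(t.round(3),go(knob(t)+off,O,0)[0])
E
```

```text
[586.88908103  40.00131466 376.07598106] [-1.09272387  6.20078555  2.01897671] 0.19465251558327545
1.65 [-1.67, -0.0, 0.7]
1.575 [-2.69, -0.0, 1.3]
1.5 [-3.66, 0.0, 1.98]
1.425 [-4.58, 0.0, 2.73]
1.35 [-5.44, 0.0, 3.54]
1.275 [-6.24, 0.0, 4.42]
1.2 [-6.97, 0.0, 5.35]
1.125 [-7.63, 0.01, 6.34]
1.05 [-8.21, 0.01, 7.37]
0.975 [-8.71, 0.01, 8.44]
0.9 [-9.13, 0.01, 9.55]
0.825 [-9.47, 0.01, 10.68]
0.75 [-9.72, 0.01, 11.84]
0.675 [-9.89, 0.01, 13.01]
0.6 [-9.96, 0.01, 14.2]
0.525 [-9.95, 0.01, 15.38]
0.45 [-9.84, 0.01, 16.56]
0.375 [-9.65, 0.01, 17.73]
0.3 [-9.38, 0.01, 18.88]
0.225 [-9.01, 0.01, 20.01]
0.15 [-8.57, 0.01, 21.11]
0.075 [-8.04, 0.01, 22.17]
0.0 [-7.43, 0.01, 23.19]
```

Past the lock angle with no resistance: the catch is thrown clear. Lower on.

Request:
step_arm([
  {"offset": [-0.8, 0, 0.3], "rot": [0, 0, 0], "gripper": 1.2},
  {"offset": [-1.67, 0, 0.7], "rot": [0, 0, 0], "gripper": 1.2},
  {"offset": [-2.7, 0, 1.3], "rot": [0, 0, 0], "gripper": 1.2},
  {"offset": [-3.66, 0, 1.98], "rot": [0, 0, 0], "gripper": 1.2},
  {"offset": [-4.58, 0, 2.73], "rot": [0, 0, 0], "gripper": 1.2},
  {"offset": [-5.44, 0, 3.54], "rot": [0, 0, 0], "gripper": 1.2},
  {"offset": [-6.24, 0, 4.42], "rot": [0, 0, 0], "gripper": 1.2},
  {"offset": [-6.97, 0, 5.35], "rot": [0, 0, 0], "gripper": 1.2},
  {"offset": [-7.63, 0, 6.34], "rot": [0, 0, 0], "gripper": 1.2},
  {"offset": [-8.21, 0, 7.37], "rot": [0, 0, 0], "gripper": 1.2},
  {"offset": [-8.71, 0, 8.44], "rot": [0, 0, 0], "gripper": 1.2},
  {"offset": [-8.71, 0, 8.44], "rot": [0, 0, 0], "gripper": 1.2},
])

```text
time_s: 27.1
eef_pos: [498.8, 43.0, 290.2]
ee_rot: [-0.001, 1.0, -0.016, -0.002]
force: [-2.8, 7.9, 0.3]
grip_width: 0.197
grip_force: 26.2
```

```bash
python3 - <<'E'
from h import *
s=sense();p,Q=pose(s);print(p,s["force"],s["grip_width"])
O=ori(YAW,90);off=np.array([.2,.7,60])
for t in np.arange(.975,-.01,-.075): print(t.round(3),go(knob(t)+off,O,0)[0])
E
```

```text
[498.83513352  43.03225692 290.16015383] [-2.77124314  7.9334728   0.30546391] 0.19702604271445612
0.975 [0.1, 0.02, -0.15]
0.9 [-0.32, 0.02, 0.96]
0.825 [-0.65, 0.03, 2.09]
0.75 [-0.9, 0.03, 3.25]
0.675 [-1.06, 0.03, 4.43]
0.6 [-1.13, 0.03, 5.61]
0.525 [-1.11, 0.03, 6.79]
0.45 [-1.0, 0.03, 7.97]
0.375 [-0.81, 0.03, 9.14]
0.3 [-0.52, 0.03, 10.29]
0.225 [-0.16, 0.03, 11.42]
0.15 [0.29, 0.04, 12.52]
0.075 [0.83, 0.04, 13.57]
0.0 [1.44, 0.04, 14.59]
```

Request:
step_arm([
  {"offset": [-0.3, 0, 0.9], "rot": [0, 0, 0], "gripper": 1.2},
  {"offset": [-0.65, 0, 2.1], "rot": [0, 0, 0], "gripper": 1.2},
  {"offset": [-0.9, 0, 3.25], "rot": [0, 0, 0], "gripper": 1.2},
  {"offset": [-1.06, 0, 4.4], "rot": [0, 0, 0], "gripper": 1.2},
  {"offset": [-1.13, 0, 5.6], "rot": [0, 0, 0], "gripper": 1.2},
  {"offset": [-1.11, 0, 6.8], "rot": [0, 0, 0], "gripper": 1.2},
  {"offset": [-1.0, 0, 8.0], "rot": [0, 0, 0], "gripper": 1.2},
  {"offset": [-0.81, 0, 9.1], "rot": [0, 0, 0], "gripper": 1.2},
  {"offset": [-0.52, 0, 10.3], "rot": [0, 0, 0], "gripper": 1.2},
  {"offset": [-0.16, 0, 11.4], "rot": [0, 0, 0], "gripper": 1.2},
  {"offset": [0.1, 0, 12.0], "rot": [0, 0, 0], "gripper": 1.2},
  {"offset": [0.1, 0, 12.0], "rot": [0, 0, 0], "gripper": 1.2},
])

```text
time_s: 28.3
eef_pos: [499.9, 43.0, 170.1]
ee_rot: [-0.001, 1.0, -0.017, -0.002]
force: [-3.3, 9.5, -2.2]
grip_width: 0.201
grip_force: 25.2
```

```bash
python3 - <<'E'
from h import *
s=sense();p,Q=pose(s);print(p,s["force"],s["grip_width"])
O=ori(YAW,90);off=np.array([.2,.7,60])
for t in (.15,.1,.06,.03,0,-.02): print(t,go(knob(t)+off,O,0)[0])
E
```

```text
[499.89560445  42.98192491 170.06075964] [-3.26024037  9.46920719 -2.19683118] 0.2009546305972279
0.15 [0.14, 0.02, 0.51]
0.1 [0.49, 0.02, 1.22]
0.06 [0.79, 0.02, 1.77]
0.03 [1.03, 0.02, 2.18]
0 [1.28, 0.02, 2.58]
-0.02 [1.46, 0.02, 2.84]
```

Request:
step_arm([
  {"offset": [0.1, 0, 0.3], "rot": [0, 0, 0], "gripper": 1.2},
  {"offset": [0.3, 0, 0.8], "rot": [0, 0, 0], "gripper": 1.2},
  {"offset": [0.5, 0, 1.2], "rot": [0, 0, 0], "gripper": 1.2},
  {"offset": [0.65, 0, 1.5], "rot": [0, 0, 0], "gripper": 1.2},
  {"offset": [0.8, 0, 1.75], "rot": [0, 0, 0], "gripper": 1.2},
  {"offset": [0.9, 0, 2.0], "rot": [0, 0, 0], "gripper": 1.2},
  {"offset": [1.05, 0, 2.2], "rot": [0, 0, 0], "gripper": 1.2},
  {"offset": [1.15, 0, 2.4], "rot": [0, 0, 0], "gripper": 1.2},
  {"offset": [1.28, 0, 2.55], "rot": [0, 0, 0], "gripper": 1.2},
  {"offset": [1.28, 0, 2.55], "rot": [0, 0, 0], "gripper": 1.2},
  {"offset": [1.28, 0, 2.55], "rot": [0, 0, 0], "gripper": 1.2},
])

```text
time_s: 29.4
eef_pos: [512.7, 42.5, 145.3]
ee_rot: [-0.0, 1.0, -0.017, -0.002]
force: [-2.5, 7.9, -2.4]
grip_width: 0.198
grip_force: 25.0
```

Request:
step_arm([
  {"offset": [0.05, 0, 0.08], "rot": [0, 0, 0], "gripper": 1.2},
  {"offset": [0.1, 0, 0.16], "rot": [0, 0, 0], "gripper": 1.2},
  {"offset": [0.14, 0, 0.24], "rot": [0, 0, 0], "gripper": 1.2},
  {"offset": [0.14, 0, 0.24], "rot": [0, 0, 0], "gripper": 1.2},
])

```text
time_s: 29.8
eef_pos: [513.5, 42.5, 144.5]
ee_rot: [-0.0, 1.0, -0.016, -0.003]
force: [-13.7, 8.4, 19.2]
grip_width: 0.2
grip_force: 27.0
```

Firm contact: shut. Release and rise.

Request:
step_arm([
  {"offset": [-0.08, 0, -0.15], "rot": [0, 0, 0], "gripper": 1.2},
  {"offset": [-0.08, 0, -0.15], "rot": [0, 0, 0], "gripper": 3},
  {"offset": [-0.08, 0, -0.15], "rot": [0, 0, 0], "gripper": 5},
  {"offset": [-0.08, 0, -0.15], "rot": [0, 0, 0], "gripper": 5},
  {"offset": [-0.08, 0, -0.15], "rot": [0, 0, 0], "gripper": 5},
  {"offset": [-0.08, 0, -0.15], "rot": [0, 0, 0], "gripper": 5},
  {"offset": [-0.1, 0, -4], "rot": [0, 0, 0], "gripper": 5},
  {"offset": [-0.1, 0, -8], "rot": [0, 0, 0], "gripper": 5},
  {"offset": [-10, 0, -14], "rot": [0, 0, 0], "gripper": 5},
  {"offset": [-12, 0, -18], "rot": [0, 0, 0], "gripper": 5},
  {"offset": [-12, 0, -18], "rot": [0, 0, 0], "gripper": 5},
  {"offset": [-12, 0, -18], "rot": [0, 0, 0], "gripper": 5},
])

```text
time_s: 31.0
eef_pos: [393.3, 46.1, 327.9]
ee_rot: [0.001, 1.0, -0.016, 0.003]
force: [0.7, 0.0, 0.5]
grip_width: 0.587
grip_force: 0.0
```

```bash
python3 - <<'E'
from h import *
s=sense();print(s["eef_pos"],s["time_s"])
c=capture("scene");a=cv2.resize(c["color"][160:400,160:440],None,fx=2.5,fy=2.5)
cv2.imwrite("pics/s4.png",cv2.convertScaleAbs(a[...,::-1],alpha=1.4))
E
```

```text
[393.30050738  46.05635077 327.86194299] 31.0
```

View pics/s4.png

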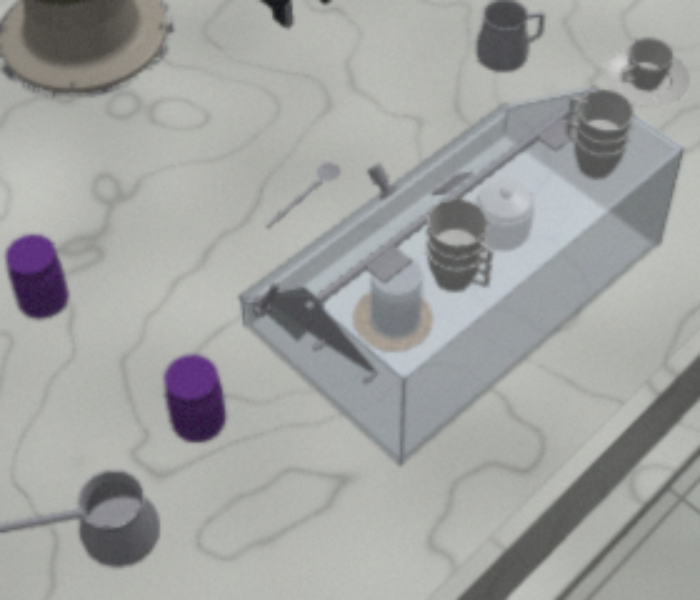

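The flap is shut (knob at (378,180)), the jar stands on the coaster at (395,300), and the other things have not moved.

```bash
python3 -c "
from rig import *
print(finish_job())"
```

```text
the job is handed in; nothing more can be done
None
```

The jar stands upright on the free cork coaster, the stay was tripped and the flap is fully shut. The other things look unmoved in the last picture, and I handed the job in at about 31 s; no verdict came back.

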